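# Cap the glue tank and lock both cam arms

## Task

Put the cam-lock cap onto the glue tank's grooved filler neck and press it down until its rim is fully home on the neck's shoulder, bedding its seal there with a steady push of about 20 N for a moment (never ram it), both cam arms still open. Then swing the two cam arms all the way down to their stops, one after the other, and leave the locked cap alone, with the other things on the bench undisturbed.

Things in the scene. Friction and masses are not known exactly. Their poses are not given: they have to be found in the camera images.
- cap_grip (a point): Centre of the square grip block (32 x 32 mm, 40 mm tall) on top of the loose cast-aluminium cam-lock cap, 72 mm above its rim. The cap (0.55 to 0.75 kg with its arms) stands rim down on the bench. z is its axis (up); x points to cam_one; the block's faces are square to x and y. Two steel cam arms are hinged on opposite sides, at the cap's +x and -x.
- cap_rim (a point): Centre of the cap's lower, open rim (axes as cap_grip, 72 mm below it). The cap is a sleeve 66 mm wide with a 54.4 mm bore, 45 mm deep inside, its top face 52 mm above the rim, the grip block from 52 to 92 mm. Fully home (then nothing gives any more, and the push rises steeply), this point coincides with neck_seat.
- neck_seat (a point): Centre of the shoulder (66 mm across, 4 mm thick) on which the rim sits when home, on the axis of the fixed tank's upright aluminium filler neck; z up. Below it the neck is 58 mm thick down to a flange (100 mm across) 56 mm lower; the tank's flat top lies 64 mm below this point. Any yaw of the cap on the neck will do.
- neck_top (a point): Centre of the top of the neck's spigot, 38 mm above neck_seat. The spigot is 52 mm in diameter, its top 4 mm tapered to 44 mm, with a groove 7 mm deep from 14 to 26.5 mm above the shoulder.
- plug_top (a point): Top of the stiff rubber sealing plug, 28 mm in diameter, standing out of the spigot: 57 mm above neck_seat at first. The cap's inside meets it when the rim is still 12 mm above the shoulder; it slides down under about 12 N (the cap's weight included) plus 40 N per m/s and stays where it is pushed; when home its top is 45 mm above neck_seat.
- cam_one (a joint): Angle of the cam arm on the cap's +x side: about 0 (fully open) the arm points outwards and 25 degrees up; it grows as the arm swings down, to a stop at 1.35 (52 degrees below level). The hinge is stiff (0.2 N m, 4 N at 50 mm from the pin) and the arm stays where it is left. Its lobe enters the neck's groove, and jams on the neck if the cap stands more than about 8 mm proud.
- cam_two (a joint): The same for the arm on the cap's -x side.
- cam_one_pin (a point): Centre of cam_one's hinge pin, 38 mm from the cap's axis and 22 mm above the rim. The pin is level. The axes turn with the arm: y along the pin, and at joint value 0 x points level outwards and z up.
- cam_two_pin (a point): The same for cam_two (its x also points outwards from the cap, that is to the cap's -x).
- cam_one_press (a point): Point on the upper face of cam_one, on its middle line, 50 mm from the pin: a good place to press. It moves with the arm. The arm is a straight steel bar 75 mm long from the pin, 16 mm wide and 8 mm thick, with a wire ring at its end that is look only.
- cam_two_press (a point): The same on cam_two.
- tank: Fixed glue tank, a black box 170 x 170 mm and 66 mm tall bolted to the bench (in some starts let in by up to 12 mm), the neck in the middle of its top; origin at the centre of its underside.
- hammer: Cobbler's hammer, a bystander.
- brush: Shoe brush, a bystander.
- glue: White plastic bottle with a blue cap, 56 mm wide, 130 mm tall, a bystander; origin at its underside.
- polish: Flat round polish tin, 76 mm wide, 30 mm tall, a bystander; origin at its underside.
- gasket: Flat black rubber ring, 64 mm wide, 8 mm thick, a bystander; origin at its underside.
- heel: Black rubber heel block, 24 mm thick, a bystander; origin at its underside.
- spool: Wooden thread spool, 40 mm wide, 48 mm tall, a bystander; origin at its underside.
- cream: Amber jar with a black lid, 60 mm wide, 55 mm tall, a bystander; origin at its underside.

How it is judged:
By the outcome, as a careful person would: the job done as asked, in the order asked, and still so for the second after the job is handed in, with the robot touching nothing.
It also fails if it takes over 72 s, if anything falls off the work surface, if the arm or the gripper's body presses on something with over 40 N, if the wrist force passes 120 N, or if a joint passes its speed limit or range.

## Robot

A 6-joint arm with a two-finger parallel gripper is mounted at the origin on the work surface. World frame = base frame: x ahead of the robot, y to its left, z up, the work surface at z = 0. Lengths are in m, angles in rad, forces in N, time in s.
With the tool pointing down it reaches from about 0.425 to 0.925 m from the base axis. Payload 12.5 kg.
Tool frame: the origin (TCP) lies at the very end of the fingers, on their centre line; the grasp point (between the pads) lies 19 mm behind it; z points along the fingers, y is the line along which they close (so a half turn about z gives the same grasp; the last joint's range is limited). The gripper opens to 85 mm and grips with 20 to 120 N. Pads are 22 mm wide; open, the fingers measure 114 mm over their backs; the gripper's body (76 mm by 85 mm) begins 54 mm behind the grasp point. The pads swing forward as they close: fully open they stand 13 mm farther back than shut.
Start: joints at [-1.361, 0.491, 1.559, -0, 1.092, -0.106], TCP at [0.194, -0.594, 0.231] pointing down, gripper open.
Joint ranges: [-3.1, 3.1], [-0.84, 2.19], [0.05, 2.79], [-1.13, 4.28], [0.06, 2.93], [-2.69, 2.69]. Speed limits (rad/s): [2.22, 2.22, 2.79, 3.14, 3.14, 3.14].

## Interface

Orientations are given as a unit quaternion [w, x, y, z].
In Python, from station import * gives the robot as it stands.
- The arm moves only by the tool arm_command, never from a script. Its argument "increments" is one flat list of numbers, 7 for each row, row after row: the turn, a rotation vector about the tool's x, y, z in degrees, then the shift along the tool's x, y, z in mm, then the opening, from 0 (shut) to 1 (fully open). In form: [ax, ay, az, dx, dy, dz, gripper, ax, ay, az, dx, dy, dz, gripper, ...]. A call has 1 to 12 rows; each row shifts and turns the commanded pose from where the row before left it, along the tool's axes as they then stand; what a row does not reach is not made up. A row lasts 1/12 s, in which the tool goes at most 41.7 mm and 7.16 degrees, less where a joint would pass 70% of its speed; a pose out of reach is approached as far as the arm can. A call with a gripper value outside its range is refused whole. The fingers move at their own pace and stop on an object; "squeeze" is the grip in N (left out, the last holds). Time passes only in rows, so rows that do not move let the fingers close. It gives the time, the measured TCP pose, the force, the opening and the grip force at its end, in the units of the state.
- sense(): the state, without advancing time (a new reading comes with each control period).
- capture(name): name is "scene" or "top"; returns a dict with "pixels" (400x640x3 uint8, blue, green, red), "vertical_fov" (degrees; the focal length in pixels is half the picture's height over the tangent of half this angle, whatever the lens; pixels are square), "cx", "cy" (the principal point, pixels), "pose" (4x4, takes a point from camera to world coordinates). Camera axes: x right, y down, z forward; pixel columns grow to the right and rows downward; lengths in m; the calibration is good to about 2 mm. A picture is of the moment at which its call begins. There is no depth.
- job_done(): hands the job in; it is judged then, once.
Trained networks look in a picture, given as the dict that the camera call returned (one of the last four; its "shot" number tells which), for a name from the list of things; names that differ only in an ending like _2 or _b are one class to them, and where a whole thing is asked for, a point or a joint stands for the part that bears it (a point fixed in the world has none). Each returns a list of dicts, best first, with "conf" (0 to 1); they miss things now and then, are a little off and sometimes report something else, mostly with a low value. They report only what shows in the picture. A call takes as long as a camera call.
- silhouettes(picture, target): "region" (400x640 bool, what is visible of it).
- landmark_of(picture, target): "point" ([x, y, z] in m, in world coordinates, good to about 4 mm: a listed point, or the origin of a listed thing).
The state is a dict: "time": time; "q": joint angles; "dq": joint speeds; "tau": joint torques, N m; "eef_pos": TCP position; "eef_rot": TCP orientation; "ft_force": force on the tool from outside, world axes, zero at the start; "moment": the same for the moment, N m; "finger_gap": finger opening in m; "grip_force": force on a finger pad.
Only numpy, scipy, OpenCV 4.12 (cv2) and the standard library are available. Lean on these libraries where they do the work, as an engineer would, in place of code of your own. Each camera call takes 0.05 s, during which the arm holds its last target. There are 200 camera calls.

## Working session

There is one attempt and no reset: what is moved stays moved. The work goes in short steps, Python scripts to look and compute and a tool call to move; the robot and the scene stay as the last step left them, time stands still between calls to the robot, and variables do not carry over. Pictures are saved under pics/ and viewed, at most 10 in all, crops included, and the job is handed in when it is done.

Besides the shell and the picture viewer there is one more tool, called after "Call:" as name(argument=value, ...), one argument or row to a line, values as JSON. arm_command: Moves the arm, as the interface text tells. Its arguments: {"type":"object","properties":{"increments":{"type":"array"},"squeeze":{"type":"number"}},"required":["increments"]}

```bash
mkdir -p pics; ls
cat > h.py <<'E'
from station import *
import numpy as np, cv2
def lm(p,names):
    for n in names:
        r=landmark_of(p,n)
        print(n,[(np.round(np.array(d["point"])*1000,1).tolist(),round(d["conf"],2)) for d in r[:2]])
def proj(p,X):
    T=np.linalg.inv(p["pose"]);c=T[:3,:3]@np.array(X)+T[:3,3]
    f=200/np.tan(np.radians(p["vertical_fov"])/2)
    return p["cx"]+f*c[0]/c[2],p["cy"]+f*c[1]/c[2]
def ray(p,u,v):
    f=200/np.tan(np.radians(p["vertical_fov"])/2)
    R=p["pose"][:3,:3];d=R@np.array([(u-p["cx"])/f,(v-p["cy"])/f,1]);return p["pose"][:3,3],d
def atz(p,u,v,z):
    o,d=ray(p,u,v);return o+d*(z-o[2])/d[2]
E
python3 - <<'E'
from h import *
s=sense();print({k:np.round(v,3).tolist() for k,v in s.items()})
a=capture("scene");b=capture("top")
cv2.imwrite("pics/a.png",a["pixels"]);cv2.imwrite("pics/b.png",b["pixels"])
for p in(a,b):
    print(np.round(p["pose"],3).tolist(),p["vertical_fov"],p["cx"],p["cy"])
    lm(p,["cap_grip","cap_rim","neck_seat","neck_top","plug_top","cam_one_pin","cam_two_pin","cam_one_press","cam_two_press","tank"])
lm(b,["hammer","brush","glue","polish","gasket","heel","spool","cream"])
E
```

```text
pics
{'time': 0.0, 'q': [-1.361, 0.492, 1.559, -0.0, 1.092, -0.106], 'dq': [-0.001, 0.001, 0.001, 0.0, 0.001, 0.001], 'tau': [-0.004, -61.846, -26.159, -0.0, 0.004, 0.0], 'eef_pos': [0.194, -0.594, 0.231], 'eef_rot': [-0.001, 0.988, 0.157, -0.0], 'ft_force': [-0.556, -1.134, -0.236], 'moment': [0.006, -0.01, 0.029], 'grip_force': 0.0, 'finger_gap': 0.085}
[[-0.868, 0.307, -0.391, 0.929], [0.497, 0.536, -0.682, 0.66], [0.0, -0.786, -0.618, 0.726], [0.0, 0.0, 0.0, 1.0]] 51.72331149434899 316.59156330362 195.0347988833557
cap_grip [([527.6, 233.3, 70.1], 0.82), ([516.6, 146.5, 32.8], 0.35)]
cap_rim [([530.8, 233.2, 4.4], 0.57)]
neck_seat [([551.6, -233.8, 125.9], 0.85)]
neck_top [([546.8, -237.7, 157.4], 0.85), ([538.4, 269.8, 23.8], 0.15)]
plug_top [([548.4, -233.3, 184.1], 0.67)]
cam_one_pin [([535.6, 273.3, 25.0], 0.54), ([716.1, -0.8, 0.4], 0.51)]
cam_two_pin [([523.6, 197.2, 19.2], 0.46)]
cam_one_press [([545.6, 311.9, 40.9], 0.67)]
cam_two_press [([517.8, 149.0, 32.5], 0.7)]
tank [([550.7, -234.6, -6.1], 0.82), ([650.9, 4.8, 3.2], 0.4)]
[[-0.013, -0.986, 0.165, 0.352], [-1.0, 0.01
[... 405 characters left out ...]
7.3, 33.0], 0.29)]
cam_one_pin [([538.4, 264.6, 21.5], 0.73), ([361.5, 363.1, 1.4], 0.18)]
cam_two_pin [([359.6, 361.4, 3.9], 0.57), ([520.1, 194.7, 23.8], 0.51)]
cam_one_press [([547.9, 312.5, 38.7], 0.5)]
cam_two_press [([514.4, 145.6, 29.4], 0.47)]
tank [([547.7, -231.5, -8.7], 0.73)]
hammer [([358.4, 361.3, 4.4], 0.97)]
brush [([723.4, -1.3, -0.7], 0.8)]
glue [([552.4, -234.7, 181.2], 0.74), ([731.0, -181.2, 0.6], 0.71)]
polish [([553.6, 9.4, 3.1], 0.78), ([539.6, 264.5, 21.6], 0.16)]
gasket [([650.9, 5.5, 3.4], 0.45)]
heel [([371.0, -331.0, -4.0], 0.68), ([545.5, -230.6, 124.6], 0.44)]
spool [([453.5, 16.0, 1.1], 0.59), ([551.0, -231.1, 162.8], 0.39)]
cream [([726.5, 215.6, 0.4], 0.62)]
```

View pics/a.png

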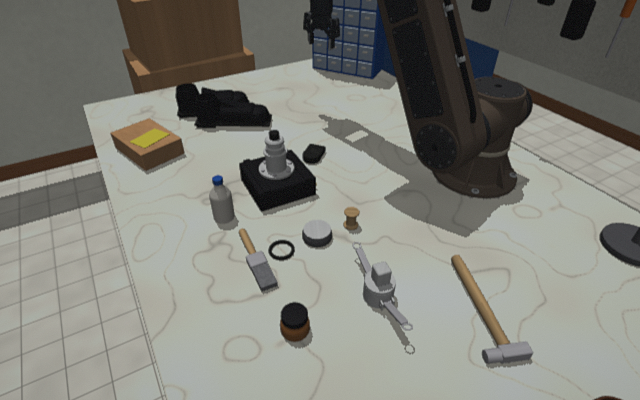

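View pics/b.png

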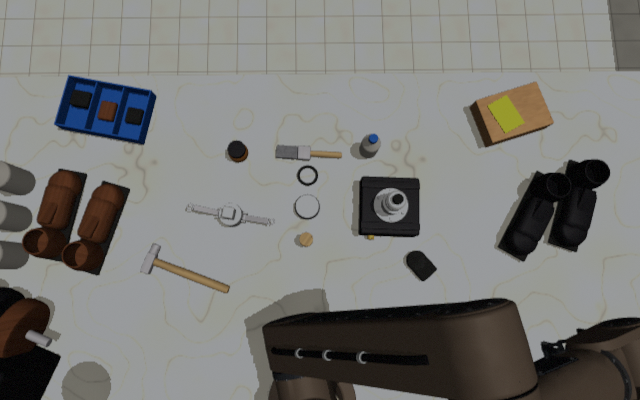

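Scene view: the cap is at about (378,290), the neck at (275,155). Top view: the cap is at about (230,214), the neck at (395,203). The landmarks agree with both: cap at (529,231) with yaw about 80°, neck at (549,-233) with seat z about 124. Moving above the cap.

Call:
arm_command(
  increments=[0,0,0,26,-26,-2,1,0,0,0,26,-26,-2,1,0,0,0,26,-26,-2,1,0,0,0,26,-26,-2,1,0,0,0,26,-26,-2,1,0,0,0,26,-26,-2,1,0,0,0,26,-26,-2,1,0,0,0,26,-26,-2,1,0,0,0,26,-26,-2,1,0,0,0,26,-26,-2,1,0,0,0,26,-26,0,1,0,0,0,26,-26,0,1],
)

```text
time: 2.5
eef_pos: [0.3943, -0.199, 0.2517]
eef_rot: [0.0, 0.988, 0.157, 0.0]
ft_force: [0.8, -1.0, -0.2]
finger_gap: 0.0854
grip_force: 0.0
```

Call:
arm_command(
  increments=[0,0,0,22,-31,0,1,0,0,0,22,-31,0,1,0,0,0,22,-31,0,1,0,0,0,22,-31,0,1,0,0,0,22,-31,0,1,0,0,0,22,-31,0,1,0,0,0,22,-31,0,1,0,0,0,22,-31,0,1,0,0,0,22,-31,0,1,0,0,0,22,-31,0,1,0,0,0,22,-31,0,1,0,0,0,20,-28,0,1],
)

```text
time: 3.5
eef_pos: [0.5285, 0.2339, 0.2513]
eef_rot: [-0.0, 0.988, 0.158, 0.0]
ft_force: [1.0, -0.2, -0.3]
finger_gap: 0.0856
grip_force: 0.0
```

Call:
arm_command(
  increments=[0,0,-6.2,0,0,10,1,0,0,-6.2,0,0,10,1,0,0,-6.2,0,0,10,1,0,0,-6.2,0,0,10,1,0,0,-6.2,0,0,10,1,0,0,-6.2,0,0,10,1,0,0,-6.2,0,0,10,1,0,0,-6.2,0,0,0,1,0,0,-6.2,0,0,0,1,0,0,-5.8,0,0,0,1,0,0,0,0,0,0,1],
)

```text
time: 4.42
eef_pos: [0.5283, 0.2315, 0.1812]
eef_rot: [0.0, 0.766, 0.642, -0.0]
ft_force: [-0.6, -0.4, 0.4]
finger_gap: 0.0855
grip_force: 0.0
```

Run:
```python
from h import *
a=capture("scene");b=capture("top")
cv2.imwrite("pics/c.png",np.hstack([cv2.resize(a["pixels"][200:350,300:460],None,fx=2.5,fy=2.5),cv2.resize(b["pixels"][140:290,150:310],None,fx=2.5,fy=2.5)]))
for p in(a,b): lm(p,["cap_grip","cap_rim","cam_one_press","cam_two_press"])
```

```text
cap_grip [([530.1, 232.6, 69.5], 0.7)]
cap_rim [([534.5, 233.8, 2.2], 0.56)]
cam_one_press [([544.1, 313.2, 41.3], 0.87)]
cam_two_press [([513.4, 148.5, 37.2], 0.69)]
cap_grip [([529.8, 230.1, 69.9], 0.77), ([722.2, 0.9, -1.8], 0.19)]
cap_rim [([526.0, 233.2, -1.2], 0.74), ([525.4, 196.9, 21.3], 0.61)]
cam_one_press []
cam_two_press [([514.2, 142.8, 32.0], 0.57)]
```

View pics/c.png

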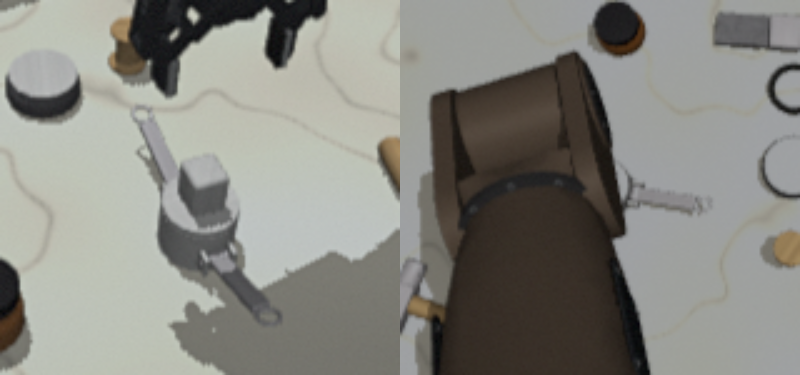

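The left crop shows the cap's block between the two open fingers (block at crop (205,190)), with the arms clear of the finger line. Descending.

Call:
arm_command(
  increments=[0,0,0,0,0,14,1,0,0,0,0,0,14,1,0,0,0,0,0,14,1,0,0,0,0,0,14,1,0,0,0,0,0,14,1,0,0,0,0,0,14,1,0,0,0,0,0,13,1,0,0,0,0,0,10,1,0,0,0,0,0,8,1,0,0,0,0,0,5,1,0,0,0,0,0,3,1,0,0,0,0,0,0,1],
)

```text
time: 5.92
eef_pos: [0.5282, 0.2314, 0.058]
eef_rot: [-0.0, 0.768, 0.641, -0.0]
ft_force: [-0.3, 0.0, 0.0]
finger_gap: 0.0852
grip_force: 0.0
```

Call:
arm_command(
  increments=[0,0,0,0,0,0,0.35,0,0,0,0,0,0,0.3,0,0,0,0,0,0,0.2,0,0,0,0,0,0,0,0,0,0,0,0,0,0,0,0,0,0,0,0,0,0,0,0,0,0,0,0,0,0,0,0,0,0,0,0,0,0,0,0,0,0,0,0,0,0,0,0,0],
  squeeze=80,
)

```text
time: 6.75
eef_pos: [0.5288, 0.2315, 0.0588]
eef_rot: [0.0, 0.768, 0.641, 0.001]
ft_force: [2.7, -0.8, 6.1]
finger_gap: 0.0311
grip_force: 78.8
```

Call:
arm_command(
  increments=[0,0,0,0,0,-3,0,0,0,0,0,0,-10,0,0,0,0,0,0,-20,0,0,0,0,0,0,-25,0,0,0,0,0,0,-25,0,0,0,0,0,0,-25,0,0,0,0,0,0,-25,0,0,0,0,0,0,-25,0,0,0,0,0,0,-25,0,0,0,0,0,0,-15,0,0,0,0,0,0,-7,0,0,0,0,0,0,0,0],
)

```text
time: 7.75
eef_pos: [0.5281, 0.2315, 0.2645]
eef_rot: [0.0, 0.768, 0.641, 0.001]
ft_force: [0.4, 0.7, -7.1]
finger_gap: 0.0308
grip_force: 80.7
```

Run:
```python
from h import *
s=sense();print(s["eef_pos"],s["ft_force"],s["moment"],s["grip_force"],s["finger_gap"])
a=capture("scene");b=capture("top")
for p in(a,b): lm(p,["cap_grip","cap_rim","cam_one_press","cam_two_press","cam_one_pin","cam_two_pin","neck_seat","neck_top","plug_top"])
```

```text
[0.52805447 0.23152811 0.2644683 ] [ 0.3631      0.74188419 -7.06447165] [ 0.03448632 -0.02665423  0.04545371] 80.65137505531311 0.030803077425014508
cap_grip [([531.2, 230.4, 277.3], 0.68), ([548.6, -236.6, 160.1], 0.43)]
cap_rim [([530.9, 233.8, 208.6], 0.86)]
cam_one_press [([541.4, 312.3, 246.9], 0.83)]
cam_two_press [([514.1, 149.8, 243.6], 0.47)]
cam_one_pin []
cam_two_pin [([521.0, 194.7, 223.6], 0.61)]
neck_seat [([550.3, -234.4, 126.4], 0.96), ([521.9, 194.0, 222.8], 0.64)]
neck_top [([547.7, -234.3, 159.5], 0.56)]
plug_top [([549.6, -236.5, -6.8], 0.54), ([547.5, -233.1, 186.2], 0.42)]
cap_grip []
cap_rim [([525.4, 232.5, 204.1], 0.56)]
cam_one_press [([522.2, 231.1, 204.0], 0.52)]
cam_two_press [([511.2, 146.1, 238.5], 0.5)]
cam_one_pin []
cam_two_pin [([522.2, 195.8, 227.4], 0.5)]
neck_seat [([548.3, -227.9, 126.2], 0.81)]
neck_top [([551.9, -234.3, 163.7], 0.74)]
plug_top [([547.3, -232.9, 180.7], 0.66)]
```

Call:
arm_command(
  increments=[0,0,0,-15,3.5,0,0,0,0,0,-34,7.8,0,0,0,0,0,-34,7.8,0,0,0,0,0,-34,7.8,0,0,0,0,0,-34,7.8,0,0,0,0,0,-34,7.8,0,0,0,0,0,-34,7.8,0,0,0,0,0,-34,7.8,0,0,0,0,0,-34,7.8,0,0,0,0,0,-34,7.8,0,0,0,0,0,-34,7.8,0,0,0,0,0,-34,7.8,0,0],
)

```text
time: 9.75
eef_pos: [0.5463, -0.169, 0.2634]
eef_rot: [0.0, 0.768, 0.641, 0.0]
ft_force: [0.7, -0.6, -7.1]
finger_gap: 0.031
grip_force: 80.6
```

Call:
arm_command(
  increments=[0,0,0,-30,7,0,0,0,0,0,-20,4.5,0,0,0,0,0,-10,2,0,0,0,0,0,-4,1,0,0,0,0,0,0,0,0,0,0,0,0,0,0,0,0],
)

```text
time: 10.25
eef_pos: [0.5493, -0.2318, 0.2632]
eef_rot: [-0.0, 0.768, 0.641, 0.0]
ft_force: [0.8, -0.0, -6.6]
finger_gap: 0.031
grip_force: 80.5
```

Run:
```python
from h import *
s=sense();print(s["eef_pos"],s["ft_force"],s["moment"],s["grip_force"],s["finger_gap"])
a=capture("scene");b=capture("top")
cv2.imwrite("pics/d.png",np.hstack([cv2.resize(a["pixels"][70:220,210:350],None,fx=2.8,fy=2.8,interpolation=cv2.INTER_CUBIC),cv2.resize(b["pixels"][130:280,325:465],None,fx=2.8,fy=2.8,interpolation=cv2.INTER_CUBIC)]))
for p in(a,b): lm(p,["cap_grip","cap_rim","cam_one_press","cam_two_press","cam_one_pin","cam_two_pin","neck_seat","neck_top","plug_top","tank"])
```

```text
[ 0.54927746 -0.23183593  0.2632489 ] [ 0.79251464 -0.04188423 -6.59040598] [-0.0228542   0.00130483 -0.01268371] 80.45690774917603 0.031032681451937598
cap_grip [([548.8, -229.6, 280.7], 0.68), ([553.2, 2.8, -0.6], 0.55)]
cap_rim [([719.9, -0.7, -0.1], 0.64), ([550.2, -230.3, 206.2], 0.62)]
cam_one_press [([562.3, -151.6, 243.8], 0.63), ([550.3, -233.5, 186.3], 0.37)]
cam_two_press [([549.3, -232.0, 128.4], 0.52), ([549.5, -232.0, 208.0], 0.31)]
cam_one_pin [([557.6, -190.9, 229.8], 0.66)]
cam_two_pin []
neck_seat [([548.5, -231.5, 127.6], 0.84)]
neck_top [([548.1, -236.6, 161.1], 0.87)]
plug_top [([548.0, -235.9, 186.6], 0.6)]
tank [([549.0, -232.9, -4.3], 0.76)]
cap_grip []
cap_rim []
cam_one_press [([569.0, -149.3, 245.6], 0.55)]
cam_two_press [([560.2, -196.7, 223.9], 0.39)]
cam_one_pin [([559.8, -199.3, 225.1], 0.73)]
cam_two_pin []
neck_seat [([653.7, 4.5, 0.7], 0.57)]
neck_top []
plug_top []
tank [([548.2, -231.5, -10.3], 0.9)]
```

View pics/d.png

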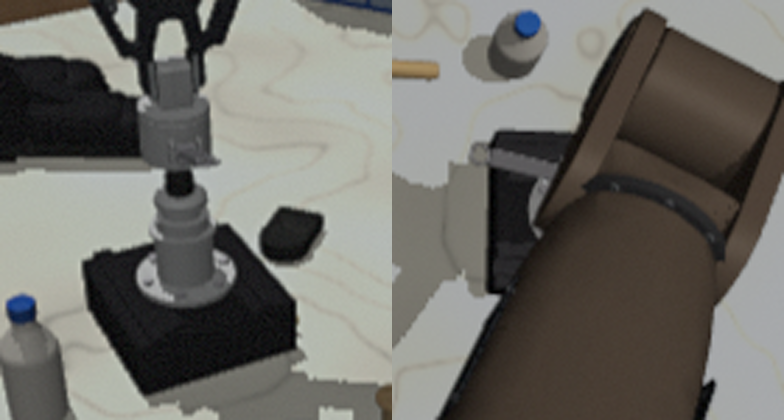

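Run:
```python
from h import *
a=capture("scene");s=sense();t=s["eef_pos"]
g=cv2.cvtColor(a["pixels"],cv2.COLOR_BGR2GRAY).astype(int)
r=silhouettes(a,"cap_grip")
for d in r[:1]:
    m=d["region"];print(d["conf"],m.sum())
    for v in range(100,140,3):
        c=np.where(m[v])[0]
        if len(c):print(v,c.min(),c.max(),(c.min()+c.max())/2)
for z in(.206,.23,.258):print("tcp axis",z,proj(a,[t[0],t[1],z]))
for z in(.08,.1,.124,.145,.162,.181):print("neck",z,proj(a,[.5487,-.2333,z]))
for v in(133,136,140,148,152,158,162,166):print(v,g[v,250:300].tolist())
```

```text
0.62 770
100 266 278 272.0
103 266 280 273.0
106 260 283 271.5
109 260 284 272.0
112 260 284 272.0
115 260 284 272.0
118 261 283 272.0
121 261 283 272.0
124 261 283 272.0
127 263 285 274.0
tcp axis 0.206 (np.float64(272.64093468568274), np.float64(123.79818393723653))
tcp axis 0.23 (np.float64(272.0312391317814), np.float64(115.48693483465733))
tcp axis 0.258 (np.float64(271.2980791346154), np.float64(105.49264288107327))
neck 0.08 (np.float64(275.7086855278995), np.float64(163.77863634380333))
neck 0.1 (np.float64(275.2696739012306), np.float64(157.77426157406336))
neck 0.124 (np.float64(274.73017903999295), np.float64(150.3955746864326))
neck 0.145 (np.float64(274.24636484737545), np.float64(143.77843392085282))
neck 0.162 (np.float64(273.84639086280663), np.float64(138.3079781160265))
neck 0.181 (np.float64(273.3902737593886), np.float64(132.06965124393346))
133 [184, 185, 183, 184, 183, 184, 185, 184, 185, 184, 183, 184, 184, 184, 185, 181, 185, 188, 135, 54, 18, 12, 27, 18, 19, 24, 15, 8, 45, 143, 184, 186, 184, 183, 183, 182, 184, 183, 183, 183, 182, 183, 182, 184, 182, 182, 18
[... 911 characters left out ...]
, 24, 25, 23, 16, 32, 89, 153, 187, 187, 184, 182, 182]
158 [184, 189, 186, 163, 159, 150, 146, 99, 87, 56, 41, 29, 19, 15, 21, 51, 73, 77, 79, 80, 79, 80, 80, 81, 82, 80, 81, 78, 79, 77, 73, 72, 70, 70, 65, 59, 52, 41, 23, 25, 22, 26, 29, 28, 30, 26, 27, 20, 67, 148]
162 [27, 27, 27, 27, 21, 24, 29, 29, 26, 24, 36, 80, 131, 132, 131, 103, 70, 76, 77, 80, 80, 84, 81, 80, 82, 81, 81, 78, 79, 77, 75, 73, 73, 70, 63, 60, 113, 155, 153, 157, 142, 98, 79, 36, 24, 24, 31, 32, 30, 26]
166 [27, 26, 35, 27, 22, 24, 23, 21, 50, 149, 168, 167, 167, 170, 171, 171, 92, 69, 76, 78, 80, 82, 82, 83, 83, 82, 81, 79, 76, 80, 75, 74, 73, 70, 67, 61, 71, 96, 102, 140, 168, 172, 173, 154, 67, 26, 29, 26, 23, 24]
```

The left crop shows the cap hanging over the plug and spigot, with both arms open. Its column (272) and the neck's (274) match the projections. A small y correction, then lowering to just above the spigot and on with checks.

Call:
arm_command(
  increments=[0,0,0,-2,-0.3,8,0,0,0,0,0,0,10,0,0,0,0,0,0,10,0,0,0,0,0,0,7,0,0,0,0,0,0,3,0,0,0,0,0,0,2,0,0,0,0,0,0,2,0,0,0,0,0,0,1,0],
  squeeze=100,
)

```text
time: 12.12
eef_pos: [0.5488, -0.2347, 0.2202]
eef_rot: [0.0, 0.768, 0.641, 0.0]
ft_force: [0.4, 0.4, -6.9]
finger_gap: 0.0308
grip_force: 100.6
```

Call:
arm_command(
  increments=[0,0,0,0,0,1,0,0,0,0,0,0,1,0,0,0,0,0,0,1,0,0,0,0,0,0,1,0],
)

```text
time: 12.45
eef_pos: [0.5486, -0.2346, 0.2164]
eef_rot: [0.0, 0.768, 0.641, 0.0]
ft_force: [-1.7, 0.5, -6.3]
finger_gap: 0.0311
grip_force: 101.0
```

Call:
arm_command(
  increments=[0,0,0,0,0,1.5,0,0,0,0,0,0,1.5,0,0,0,0,0,0,1.5,0,0,0,0,0,0,1.5,0],
)

```text
time: 12.78
eef_pos: [0.5486, -0.2346, 0.2101]
eef_rot: [-0.0, 0.768, 0.641, -0.0]
ft_force: [-1.6, 0.5, -6.9]
finger_gap: 0.0309
grip_force: 101.0
```

Call:
arm_command(
  increments=[0,0,0,0,0,2,0,0,0,0,0,0,2,0,0,0,0,0,0,2,0,0,0,0,0,0,2,0,0,0,0,0,0,2,0,0,0,0,0,0,1,0],
)

```text
time: 13.28
eef_pos: [0.5487, -0.2347, 0.1989]
eef_rot: [-0.0, 0.768, 0.641, -0.0]
ft_force: [-0.6, 1.1, -6.4]
finger_gap: 0.0307
grip_force: 101.0
```

Call:
arm_command(
  increments=[0,0,0,0,0,1.5,0,0,0,0,0,0,1.5,0,0,0,0,0,0,1.5,0,0,0,0,0,0,1.5,0],
)

```text
time: 13.62
eef_pos: [0.5487, -0.2347, 0.1942]
eef_rot: [0.0, 0.768, 0.641, 0.0]
ft_force: [-4.7, 3.1, 6.0]
finger_gap: 0.0307
grip_force: 102.8
```

Call:
arm_command(
  increments=[0,0,0,0,0,1,0,0,0,0,0,0,1,0,0,0,0,0,0,1,0,0,0,0,0,0,1,0],
)

```text
time: 13.95
eef_pos: [0.5487, -0.2347, 0.1905]
eef_rot: [0.001, 0.768, 0.641, 0.0]
ft_force: [-3.6, 3.0, 6.5]
finger_gap: 0.0305
grip_force: 102.8
```

Call:
arm_command(
  increments=[0,0,0,0,0,1,0,0,0,0,0,0,1,0,0,0,0,0,0,1,0],
)

```text
time: 14.2
eef_pos: [0.5487, -0.2347, 0.1876]
eef_rot: [0.001, 0.768, 0.641, 0.0]
ft_force: [-4.8, 3.1, 6.9]
finger_gap: 0.0306
grip_force: 102.8
```

Call:
arm_command(
  increments=[0,0,0,0.3,-0.5,0.5,0,0,0,0,0,0,0.5,0,0,0,0,0,0,0.5,0,0,0,0,0,0,0.5,0],
)

```text
time: 14.53
eef_pos: [0.5487, -0.2347, 0.1858]
eef_rot: [0.001, 0.768, 0.641, 0.0]
ft_force: [-3.0, 1.2, 7.5]
finger_gap: 0.0307
grip_force: 103.0
```

Call:
arm_command(
  increments=[0,0,0,0,0,0.5,0,0,0,0,0,0,0.5,0],
)

```text
time: 14.7
eef_pos: [0.5486, -0.2347, 0.1848]
eef_rot: [0.001, 0.768, 0.641, 0.0]
ft_force: [-3.1, 1.1, 8.8]
finger_gap: 0.0308
grip_force: 103.0
```

Call:
arm_command(
  increments=[0,0,0,0,0,0.4,0,0,0,0,0,0,0.4,0],
)

```text
time: 14.87
eef_pos: [0.5487, -0.2347, 0.1842]
eef_rot: [0.001, 0.768, 0.641, 0.0]
ft_force: [-4.4, 0.6, 13.9]
finger_gap: 0.0306
grip_force: 103.8
```

Call:
arm_command(
  increments=[0,0,0,0,0,0.3,0],
)

```text
time: 14.95
eef_pos: [0.5487, -0.2347, 0.1842]
eef_rot: [0.001, 0.768, 0.641, 0.0]
ft_force: [-3.7, 2.5, 15.6]
finger_gap: 0.0307
grip_force: 104.0
```

Call:
arm_command(
  increments=[0,0,0,0,0,0.3,0],
)

```text
time: 15.03
eef_pos: [0.5488, -0.2347, 0.1842]
eef_rot: [0.002, 0.768, 0.641, 0.0]
ft_force: [-5.7, 2.3, 17.7]
finger_gap: 0.0308
grip_force: 104.3
```

Call:
arm_command(
  increments=[0,0,0,0,0,0.3,0,0,0,0,0,0,0,0,0,0,0,0,0,0,0],
)

```text
time: 15.28
eef_pos: [0.5487, -0.2347, 0.1842]
eef_rot: [0.002, 0.768, 0.641, 0.0]
ft_force: [-5.0, 2.8, 17.7]
finger_gap: 0.0305
grip_force: 104.6
```

Call:
arm_command(
  increments=[0,0,0,0,0,0.1,0,0,0,0,0,0,0,0,0,0,0,0,0,0,0,0,0,0,0,0,0,0,0,0,0,0,0,0,0,0,0,0,0,0,0,0,0,0,0,0,0,0,0],
)

```text
time: 15.87
eef_pos: [0.5487, -0.2347, 0.1842]
eef_rot: [0.002, 0.768, 0.641, 0.0]
ft_force: [-5.7, 2.8, 17.6]
finger_gap: 0.0305
grip_force: 104.6
```

Call:
arm_command(
  increments=[0,0,0,0,0,0.6,0,0,0,0,0,0,0,0],
)

```text
time: 16.03
eef_pos: [0.5488, -0.2347, 0.1842]
eef_rot: [0.002, 0.768, 0.641, 0.0]
ft_force: [-6.5, 2.9, 23.0]
finger_gap: 0.0308
grip_force: 105.1
```

Run:
```python
from h import *
s=sense();print(s["eef_pos"],s["eef_rot"],s["ft_force"],s["moment"])
a=capture("scene")
cv2.imwrite("pics/e.png",cv2.resize(a["pixels"][90:220,200:350],None,fx=4,fy=4,interpolation=cv2.INTER_CUBIC))
lm(a,["cap_grip","cap_rim","cam_one_press","cam_two_press","cam_one_pin"])
```

```text
[ 0.54877236 -0.23472802  0.18415658] [1.90145622e-03 7.67684456e-01 6.40825023e-01 4.99584674e-04] [-6.53958847  2.90616415 23.00777541] [0.88012644 1.99775676 0.03218278]
cap_grip [([550.1, -232.6, 198.0], 0.71)]
cap_rim [([552.4, -232.2, 130.6], 0.58)]
cam_one_press [([563.5, -152.4, 164.3], 0.52)]
cam_two_press []
cam_one_pin [([553.3, -195.2, 149.2], 0.44)]
```

View pics/e.png

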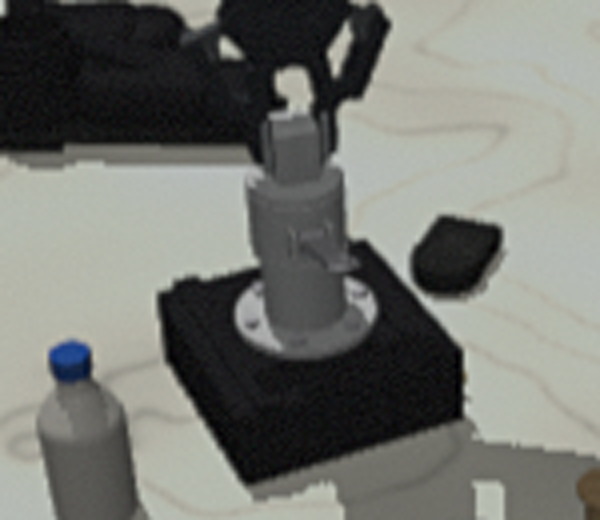

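The picture shows the cap sitting on the neck, rim at crop row ~270, arms open. z no longer changes while the force rises, so it is home. Holding about 20 N, then unloading and releasing.

Call:
arm_command(
  increments=[0,0,0,0,0,-0.4,0,0,0,0,0,0,0,0,0,0,0,0,0,0,0,0,0,0,0,0,0,0,0,0,0,0,0,0,0,0,0,0,0,0,0,0,0,0,0,0,0,0,0],
)

```text
time: 16.92
eef_pos: [0.5488, -0.2348, 0.1842]
eef_rot: [0.002, 0.768, 0.641, 0.0]
ft_force: [-6.9, 1.7, 20.6]
finger_gap: 0.0308
grip_force: 104.3
```

Call:
arm_command(
  increments=[0,0,0,0,0,-0.8,0,0,0,0,0,0,-0.7,0,0,0,0,0,0,0,0],
)

```text
time: 17.17
eef_pos: [0.5487, -0.2347, 0.1843]
eef_rot: [0.001, 0.768, 0.641, 0.0]
ft_force: [-2.6, 0.1, 10.3]
finger_gap: 0.0307
grip_force: 103.3
```

Call:
arm_command(
  increments=[0,0,0,0,0,-0.7,0,0,0,0,0,0,-0.6,0,0,0,0,0,0,0,0],
)

```text
time: 17.42
eef_pos: [0.5486, -0.2346, 0.1843]
eef_rot: [0.001, 0.768, 0.641, 0.0]
ft_force: [0.1, 0.8, 1.2]
finger_gap: 0.0308
grip_force: 102.0
```

Call:
arm_command(
  increments=[0,0,0,0,0,0,0.5,0,0,0,0,0,0,0.7,0,0,0,0,0,0,0.7,0,0,0,0,0,0,0.7,0,0,0,0,0,0,0.7,0,0,0,0,0,0,0.7],
)

```text
time: 17.92
eef_pos: [0.5483, -0.2343, 0.1841]
eef_rot: [0.0, 0.768, 0.641, -0.0]
ft_force: [-0.3, 0.2, 0.1]
finger_gap: 0.06
grip_force: 0.0
```

Call:
arm_command(
  increments=[0,0,0,0,0,-5,0.7,0,0,0,0,0,-12,0.7,0,0,0,0,0,-15,0.7,0,0,0,0,0,-15,0.7,0,0,0,0,0,-13,0.7,0,0,0,0,0,0,0,0,0,0,0,0,0,0],
  squeeze=60,
)

```text
time: 18.5
eef_pos: [0.5483, -0.2343, 0.2445]
eef_rot: [0.001, 0.768, 0.641, 0.0]
ft_force: [-0.1, 0.5, -0.1]
finger_gap: 0.037
grip_force: 0.0
```

Run:
```python
from h import *
s=sense();print(s["eef_pos"],s["ft_force"],s["finger_gap"])
a=capture("scene");b=capture("top")
for p in (a,b):lm(p,["cap_grip","cap_rim","neck_seat","cam_one_press","cam_two_press","cam_one_pin","cam_two_pin"])
```

```text
[ 0.5483185  -0.23432019  0.24454094] [-0.07423769  0.48630191 -0.1146142 ] 0.03698639854163231
cap_grip [([548.4, -233.5, 198.8], 0.61)]
cap_rim [([546.6, -233.1, 127.1], 0.94)]
neck_seat [([547.5, -232.1, 126.7], 0.86)]
cam_one_press [([564.1, -154.9, 166.7], 0.56)]
cam_two_press [([535.9, -319.9, 161.9], 0.37)]
cam_one_pin [([554.6, -194.8, 151.9], 0.57)]
cam_two_pin []
cap_grip []
cap_rim [([558.0, -199.1, 147.0], 0.37)]
neck_seat [([548.6, -228.3, 125.5], 0.75), ([552.7, -231.0, -9.6], 0.59)]
cam_one_press [([563.3, -152.4, 164.0], 0.45)]
cam_two_press [([551.0, -232.7, -9.5], 0.6)]
cam_one_pin [([547.9, -228.9, 127.7], 0.67), ([558.8, -201.7, 147.7], 0.65)]
cam_two_pin []
```

Call:
arm_command(
  increments=[0,0,0,15,0,0,0,0,0,0,20,0,0,0,0,0,0,20,0,0,0,0,0,0,15,0,10,0,0,0,0,10,0,15,0,0,0,0,0,0,15,0,0,0,0,0,0,10,0,0,0,0,0,0,4,0,0,0,0,0,0,0,0],
)

```text
time: 20.05
eef_pos: [0.5624, -0.1554, 0.1894]
eef_rot: [-0.001, 0.768, 0.641, -0.0]
ft_force: [1.0, 0.1, 0.8]
finger_gap: -0.0001
grip_force: 0.0
```

Call:
arm_command(
  increments=[0,0,0,0,0,3,0,0,0,0,0,0,3,0,0,0,0,0,0,3,0,0,0,0,0,0,3,0,0,0,0,0,0,3,0,0,0,0,0,0,3,0,0,0,0,0,0,3,0],
)

```text
time: 20.63
eef_pos: [0.5626, -0.1556, 0.1689]
eef_rot: [0.0, 0.768, 0.641, 0.0]
ft_force: [-0.4, 1.8, 4.1]
finger_gap: -0.0
grip_force: 1.9
```

Call:
arm_command(
  increments=[0,0,0,0,0,3,0,0,0,0,0,0,3,0,0,0,0,0,0,3,0,0,0,0,0,0,3,0,0,0,0,0,0,3,0,0,0,0,0,0,3,0],
)

```text
time: 21.13
eef_pos: [0.5626, -0.1554, 0.1508]
eef_rot: [0.0, 0.768, 0.641, 0.0]
ft_force: [1.0, 4.5, 6.0]
finger_gap: 0.0001
grip_force: 3.0
```

Call:
arm_command(
  increments=[0,0,0,0,0,3,0,0,0,0,0,0,3,0,0,0,0,0,0,3,0,0,0,0,0,0,3,0,0,0,0,0,0,3,0],
)

```text
time: 21.55
eef_pos: [0.5627, -0.1554, 0.136]
eef_rot: [0.0, 0.768, 0.641, 0.0]
ft_force: [-1.0, -0.8, 6.7]
finger_gap: 0.0004
grip_force: 2.9
```

Call:
arm_command(
  increments=[0,0,0,0,0,3,0,0,0,0,0,0,3,0,0,0,0,0,0,3,0,0,0,0,0,0,3,0],
)

```text
time: 21.88
eef_pos: [0.5627, -0.156, 0.1241]
eef_rot: [0.001, 0.768, 0.641, -0.0]
ft_force: [0.5, 0.4, 6.4]
finger_gap: -0.0
grip_force: 2.4
```

Call:
arm_command(
  increments=[0,0,0,0,0,2,0,0,0,0,0,0,2,0,0,0,0,0,0,1,0],
)

```text
time: 22.13
eef_pos: [0.5626, -0.1559, 0.1189]
eef_rot: [0.0, 0.768, 0.641, -0.0]
ft_force: [-0.1, 0.5, 5.0]
finger_gap: 0.0001
grip_force: 2.2
```

Call:
arm_command(
  increments=[0,0,0,0,0,1.5,0,0,0,0,0,0,1.5,0],
)

```text
time: 22.3
eef_pos: [0.5626, -0.1559, 0.116]
eef_rot: [0.0, 0.768, 0.641, -0.0]
ft_force: [0.4, 1.2, 6.4]
finger_gap: 0.0002
grip_force: 2.2
```

Call:
arm_command(
  increments=[0,0,0,0,0,1,0,0,0,0,0,0,1,0],
)

```text
time: 22.47
eef_pos: [0.5626, -0.1559, 0.114]
eef_rot: [0.0, 0.768, 0.641, -0.0]
ft_force: [0.2, 0.8, 4.5]
finger_gap: -0.0001
grip_force: 2.1
```

Call:
arm_command(
  increments=[0,0,0,0,0,1,0,0,0,0,0,0,1,0],
)

```text
time: 22.63
eef_pos: [0.5626, -0.1558, 0.112]
eef_rot: [0.0, 0.768, 0.641, -0.0]
ft_force: [0.3, 1.3, 5.3]
finger_gap: -0.0
grip_force: 2.1
```

Call:
arm_command(
  increments=[0,0,0,0,0,1,0,0,0,0,0,0,1,0,0,0,0,0,0,1,0],
)

```text
time: 22.88
eef_pos: [0.5626, -0.1558, 0.109]
eef_rot: [0.0, 0.768, 0.641, -0.0]
ft_force: [0.0, 3.0, 8.1]
finger_gap: 0.0
grip_force: 3.7
```

Call:
arm_command(
  increments=[0,0,0,0,0,1,0,0,0,0,0,0,1,0],
)

```text
time: 23.05
eef_pos: [0.5626, -0.1558, 0.107]
eef_rot: [0.0, 0.768, 0.641, -0.0]
ft_force: [-1.5, 1.1, 4.9]
finger_gap: -0.0002
grip_force: 2.1
```

Call:
arm_command(
  increments=[0,0,0,0,0,1,0,0,0,0,0,0,1,0],
)

```text
time: 23.22
eef_pos: [0.5627, -0.1557, 0.1052]
eef_rot: [0.0, 0.768, 0.641, 0.0]
ft_force: [-0.0, 3.7, 10.8]
finger_gap: 0.0
grip_force: 4.4
```

Call:
arm_command(
  increments=[0,0,0,0,0,1,0,0,0,0,0,0,0,0],
)

```text
time: 23.38
eef_pos: [0.5629, -0.1556, 0.1045]
eef_rot: [0.0, 0.768, 0.641, 0.0]
ft_force: [-1.0, 4.3, 10.6]
finger_gap: 0.0001
grip_force: 4.8
```

Call:
arm_command(
  increments=[0,0,0,0,0,1,0,0,0,0,0,0,0,0],
)

```text
time: 23.55
eef_pos: [0.563, -0.1554, 0.1038]
eef_rot: [0.001, 0.768, 0.641, 0.0]
ft_force: [-0.3, 5.7, 14.1]
finger_gap: 0.0001
grip_force: 6.1
```

Run:
```python
from h import *
s=sense();print(s["eef_pos"],s["ft_force"],s["moment"])
a=capture("scene")
cv2.imwrite("pics/f.png",cv2.resize(a["pixels"][100:220,200:350],None,fx=5,fy=5,interpolation=cv2.INTER_CUBIC))
lm(a,["cap_rim","cam_one_press","cam_two_press","cam_one_pin"])
```

```text
[ 0.56304655 -0.15544245  0.10384049] [-0.2943253   5.71829621 14.14182622] [ 0.83079401 -0.01365085 -0.01169724]
cap_rim [([546.9, -234.6, 130.7], 0.69)]
cam_one_press [([650.0, 6.3, 4.1], 0.67), ([559.9, -167.3, 106.3], 0.5)]
cam_two_press [([369.8, -324.5, 2.2], 0.67), ([534.8, -317.3, 167.0], 0.58)]
cam_one_pin [([359.3, 358.4, -0.1], 0.48)]
```

View pics/f.png

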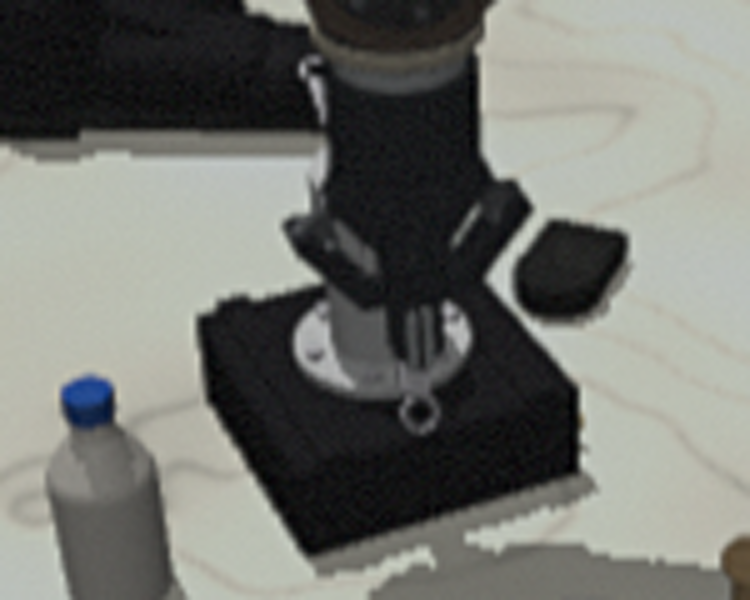

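The picture shows arm one steeply down with its ring at crop (420,410), and the fingertip on it. The landmark puts its press point near the stop. Pushing a little more to confirm the stop.

Call:
arm_command(
  increments=[0,0,0,0,0,1,0,0,0,0,0,0,0,0],
)

```text
time: 23.97
eef_pos: [0.5632, -0.1553, 0.1032]
eef_rot: [0.001, 0.768, 0.641, 0.001]
ft_force: [-0.6, 6.7, 15.9]
finger_gap: -0.0001
grip_force: 7.5
```

Call:
arm_command(
  increments=[0,0,0,0,0,1,0,0,0,0,0,0,0,0],
)

```text
time: 24.13
eef_pos: [0.5634, -0.1552, 0.1025]
eef_rot: [0.001, 0.768, 0.641, 0.001]
ft_force: [-0.2, 9.0, 19.4]
finger_gap: 0.0001
grip_force: 8.9
```

Call:
arm_command(
  increments=[0,0,0,0,0,1,0,0,0,0,0,0,0,0,0,0,0,0,0,0,0],
)

```text
time: 24.38
eef_pos: [0.5635, -0.1551, 0.1018]
eef_rot: [0.001, 0.768, 0.641, 0.001]
ft_force: [0.2, 10.0, 22.4]
finger_gap: -0.0001
grip_force: 9.9
```

Call:
arm_command(
  increments=[0,0,0,0,0,-3,0,0,0,0,0,0,-3,0,0,0,0,0,0,-5,0,0,0,0,0,0,-15,0,0,0,0,0,0,-20,0,0,0,0,0,0,-30,0,0,0,0,0,0,-30,0,0,0,0,0,0,-20,0,0,0,0,0,0,0,0],
)

```text
time: 25.13
eef_pos: [0.5636, -0.1564, 0.2298]
eef_rot: [0.003, 0.768, 0.641, 0.001]
ft_force: [0.2, -0.0, 0.1]
finger_gap: 0.0003
grip_force: 0.0
```

Run:
```python
from h import *
s=sense();print(s["eef_pos"],s["ft_force"],s["moment"])
a=capture("scene");b=capture("top")
cv2.imwrite("pics/g.png",cv2.resize(a["pixels"][90:200,220:330],None,fx=5.4,fy=5.4,interpolation=cv2.INTER_CUBIC))
for p in(a,b):lm(p,["cap_grip","cap_rim","cam_one_press","cam_two_press","cam_one_pin","cam_two_pin"])
# expected press at stop for scene
ax=np.array([.5487,-.2340]);x=np.array([.179,.984])
for th in(1.2,1.3,1.35,1.4):
    e=np.radians(25)-th;L=.038+.05*np.cos(e)-.004*np.sin(e);z=.1254+.022+.05*np.sin(e)+.004*np.cos(e)
    P=[*(ax+x*L),z];tip=[*(ax+x*(.038+.075*np.cos(e))),.1474+.075*np.sin(e)];print(th,np.round(P,4),"tip",np.round((np.array(proj(a,tip))-[220,90])*5.4))
```

```text
[ 0.56358456 -0.15635943  0.22976158] [ 0.1558876  -0.02494509  0.14814343] [ 0.00257003 -0.01394663  0.00502898]
cap_grip [([551.3, -233.0, 196.4], 0.57), ([728.0, -179.3, 1.6], 0.48)]
cap_rim [([551.4, -231.2, 126.7], 0.66), ([560.4, -167.4, 107.4], 0.17)]
cam_one_press [([563.2, -166.2, 105.1], 0.61), ([369.9, -324.3, 1.3], 0.56)]
cam_two_press [([533.3, -320.4, 157.1], 0.37)]
cam_one_pin [([551.6, -194.6, 148.5], 0.53), ([555.0, 0.7, -0.6], 0.17)]
cam_two_pin []
cap_grip []
cap_rim []
cam_one_press []
cam_two_press [([531.1, -322.0, 156.7], 0.72)]
cam_one_pin [([542.6, -272.4, 147.9], 0.6)]
cam_two_pin [([543.8, -269.1, 144.9], 0.53)]
1.2 [ 0.5625 -0.1583  0.1157] tip [348. 471.]
1.3 [ 0.5619 -0.1617  0.112 ] tip [345. 474.]
1.35 [ 0.5615 -0.1634  0.1103] tip [344. 474.]
1.4 [ 0.5612 -0.1653  0.1086] tip [342. 475.]
```

View pics/g.png

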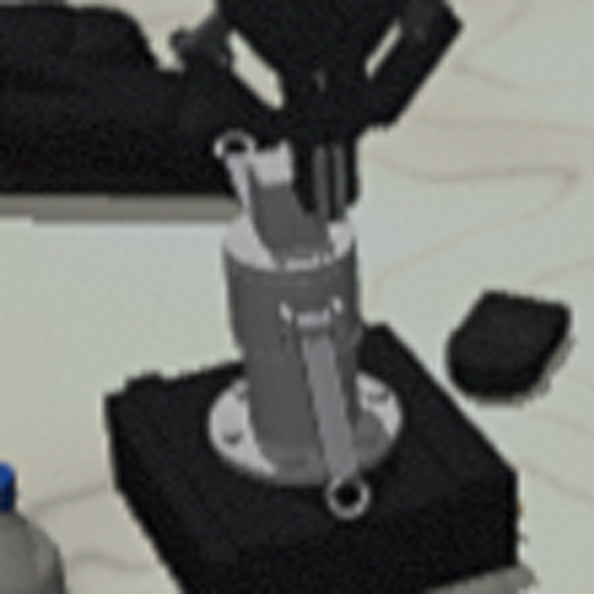

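Picture g: the cap is upright on the shoulder and arm one is fully down (end near (345,480), expected (344,474)). Arm two is still open at upper left. Now arm two.

Call:
arm_command(
  increments=[0,0,0,0,0,-15,0,0,0,0,-15,0,-5,0,0,0,0,-25,0,0,0,0,0,0,-30,0,0,0,0,0,0,-30,0,0,0,0,0,0,-30,-0.7,0,0,0,0,0,-20,0,10,0,0,0,0,-9,0,20,0,0,0,0,0,0,20,0,0,0,0,0,0,10,0,0,0,0,0,0,0,0],
)

```text
time: 26.75
eef_pos: [0.5327, -0.3114, 0.1839]
eef_rot: [-0.002, 0.768, 0.641, -0.0]
ft_force: [0.2, 0.5, 0.1]
finger_gap: 0.0
grip_force: 0.0
```

Call:
arm_command(
  increments=[0,0,0,0,0,3,0,0,0,0,0,0,3,0,0,0,0,0,0,3,0,0,0,0,0,0,3,0,0,0,0,0,0,3,0,0,0,0,0,0,3,0,0,0,0,0,0,3,0],
)

```text
time: 27.33
eef_pos: [0.5335, -0.3118, 0.165]
eef_rot: [0.0, 0.768, 0.641, 0.0]
ft_force: [-0.1, -0.0, 0.1]
finger_gap: 0.0002
grip_force: 0.0
```

Call:
arm_command(
  increments=[0,0,0,0,0,2,0,0,0,0,0,0,2,0,0,0,0,0,0,2,0],
)

```text
time: 27.58
eef_pos: [0.5336, -0.3123, 0.1593]
eef_rot: [0.001, 0.768, 0.641, -0.0]
ft_force: [-1.3, -2.2, 4.6]
finger_gap: 0.0003
grip_force: 2.0
```

Run:
```python
from h import *
s=sense();print(s["eef_pos"],s["ft_force"],s["moment"])
a=capture("scene");b=capture("top")
cv2.imwrite("pics/i.png",np.hstack([cv2.resize(a["pixels"][90:200,220:330],None,fx=3.6,fy=3.6,interpolation=cv2.INTER_CUBIC),cv2.resize(b["pixels"][150:260,345:455],None,fx=3.6,fy=3.6,interpolation=cv2.INTER_CUBIC)]))
for p in(a,b):lm(p,["cap_grip","cam_two_press"])
```

```text
[ 0.53356263 -0.31225249  0.15930368] [-1.34346326 -2.19809619  4.63179688] [-0.4052823   0.20572939  0.01149086]
cap_grip [([547.5, -235.3, 199.6], 0.82), ([731.1, -179.9, 2.0], 0.29)]
cam_two_press []
cap_grip [([549.3, -237.6, 194.3], 0.55)]
cam_two_press []
```

View pics/i.png

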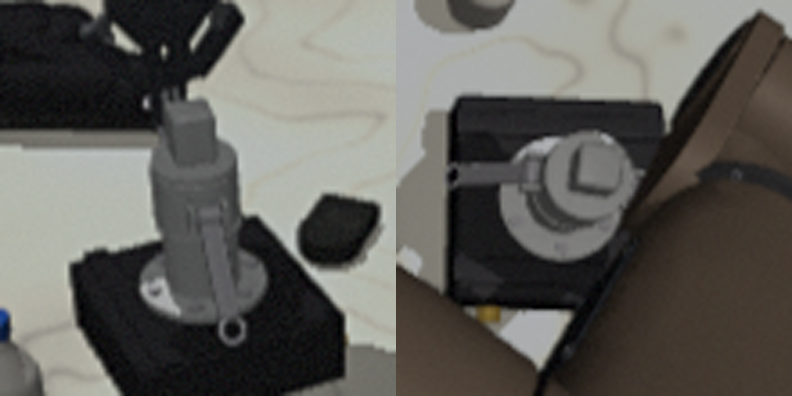

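Picture i: the cap is seated and upright, arm one is down, and the fingertip is behind the cap on arm two. The force has now risen to 4.6 N. Pressing on.

Call:
arm_command(
  increments=[0,0,0,0,0,3,0,0,0,0,0,0,3,0,0,0,0,0,0,3,0,0,0,0,0,0,3,0,0,0,0,0,0,3,0],
)

```text
time: 28.3
eef_pos: [0.5335, -0.3124, 0.1441]
eef_rot: [0.001, 0.768, 0.641, -0.0]
ft_force: [0.2, -3.5, 6.3]
finger_gap: 0.0002
grip_force: 3.1
```

Call:
arm_command(
  increments=[0,0,0,0,0,3,0,0,0,0,0,0,3,0,0,0,0,0,0,3,0,0,0,0,0,0,3,0,0,0,0,0,0,3,0],
)

```text
time: 28.72
eef_pos: [0.5336, -0.3116, 0.129]
eef_rot: [0.0, 0.768, 0.641, 0.0]
ft_force: [0.7, -0.1, 6.0]
finger_gap: 0.0004
grip_force: 2.5
```

Call:
arm_command(
  increments=[0,0,0,0,0,3,0,0,0,0,0,0,3,0,0,0,0,0,0,2,0,0,0,0,0,0,2,0,0,0,0,0,0,2,0],
)

```text
time: 29.13
eef_pos: [0.5336, -0.3118, 0.117]
eef_rot: [0.0, 0.768, 0.641, 0.0]
ft_force: [-0.4, -0.5, 5.0]
finger_gap: 0.0003
grip_force: 2.2
```

Call:
arm_command(
  increments=[0,0,0,0,0,2,0,0,0,0,0,0,2,0,0,0,0,0,0,2,0,0,0,0,0,0,2,0],
)

```text
time: 29.47
eef_pos: [0.5337, -0.3122, 0.1094]
eef_rot: [0.001, 0.768, 0.641, 0.0]
ft_force: [-2.2, -4.3, 15.7]
finger_gap: -0.0001
grip_force: 6.4
```

Call:
arm_command(
  increments=[0,0,0,0,0,1,0,0,0,0,0,0,1,0,0,0,0,0,0,1,0],
)

```text
time: 29.72
eef_pos: [0.5341, -0.3131, 0.1076]
eef_rot: [0.002, 0.768, 0.641, 0.0]
ft_force: [-3.7, -5.4, 20.2]
finger_gap: 0.0003
grip_force: 8.9
```

Call:
arm_command(
  increments=[0,0,0,0,0,1,0,0,0,0,0,0,1,0],
)

```text
time: 29.88
eef_pos: [0.5344, -0.3138, 0.1064]
eef_rot: [0.003, 0.768, 0.641, 0.0]
ft_force: [-4.5, -7.9, 26.2]
finger_gap: -0.0001
grip_force: 11.2
```

Call:
arm_command(
  increments=[0,0,0,0,0,1,0,0,0,0,0,0,1,0],
)

```text
time: 30.05
eef_pos: [0.5347, -0.3145, 0.1051]
eef_rot: [0.004, 0.768, 0.641, 0.0]
ft_force: [-5.0, -11.8, 28.8]
finger_gap: 0.0
grip_force: 13.5
```

Call:
arm_command(
  increments=[0,0,0,0,0,-2,0,0,0,0,0,0,-3,0,0,0,0,0,0,-5,0,0,0,0,0,0,-15,0,0,0,0,0,0,-30,0,0,0,0,0,0,-35,0,0,0,0,0,0,-35,0,0,0,0,0,0,-35,0,0,0,0,-30,0,-20,0,0,0,0,-30,0,0,0,0,0,0,-30,0,0,0,0,0,0,0,0,0,0],
)

```text
time: 31.05
eef_pos: [0.5161, -0.404, 0.2815]
eef_rot: [-0.0, 0.769, 0.64, -0.0]
ft_force: [0.1, -0.8, -0.2]
finger_gap: 0.0003
grip_force: 0.0
```

Run:
```python
from h import *
s=sense();print(s["eef_pos"],s["ft_force"],s["moment"])
a=capture("scene");b=capture("top")
cv2.imwrite("pics/j.png",np.hstack([cv2.resize(a["pixels"][90:200,220:330],None,fx=3.6,fy=3.6,interpolation=cv2.INTER_CUBIC),cv2.resize(b["pixels"][150:260,345:455],None,fx=3.6,fy=3.6,interpolation=cv2.INTER_CUBIC)]))
for p in(a,b):lm(p,["cap_grip","cap_rim","cam_one_press","cam_two_press","glue","heel"])
ax=np.array([.5487,-.2340]);x=-np.array([.179,.984])
for th in(1.1,1.2,1.3,1.35):
    e=np.radians(25)-th
    print(th,*[np.round((np.array(proj(b,[*(ax+q*x*(.038+.075*np.cos(e))),.1474+.075*np.sin(e)]))-[345,150])*3.6+[396,0]) for q in(1,-1)])
    L=.038+.05*np.cos(e)-.004*np.sin(e);print(ax+x*L,.1474+.05*np.sin(e)+.004*np.cos(e))
```

```text
[ 0.516139   -0.40403435  0.28147353] [ 0.12120234 -0.8433871  -0.16478737] [0.01509774 0.05419094 0.01757544]
cap_grip [([550.3, -232.4, 198.1], 0.73)]
cap_rim [([550.3, -232.0, 125.1], 0.8)]
cam_one_press [([560.6, -163.6, 108.2], 0.79), ([369.2, -325.2, 1.6], 0.35)]
cam_two_press []
glue [([730.4, -179.4, 1.3], 0.77), ([555.5, -192.8, 147.9], 0.56)]
heel [([368.8, -326.5, -1.4], 0.71)]
cap_grip [([548.9, -232.6, 190.5], 0.89)]
cap_rim [([548.3, -232.2, 124.9], 0.62), ([550.4, -233.4, 193.2], 0.23)]
cam_one_press [([564.7, -164.8, 108.1], 0.59), ([654.1, 3.6, 0.3], 0.28)]
cam_two_press [([534.3, -305.9, 105.9], 0.4)]
glue [([733.2, -186.7, -0.4], 0.82)]
heel [([370.1, -329.2, -3.4], 0.8)]
1.1 [692. 211.] [446. 170.]
[ 0.53440668 -0.31257334] 0.11975044451356653
1.2 [684. 211.] [451. 172.]
[ 0.53493821 -0.30965142] 0.11571045371637353
1.3 [675. 211.] [457. 174.]
[ 0.53553928 -0.30634722] 0.11198709439047523
1.35 [671. 211.] [460. 175.]
[ 0.53586404 -0.30456195] 0.1102559113122502
```

View pics/j.png

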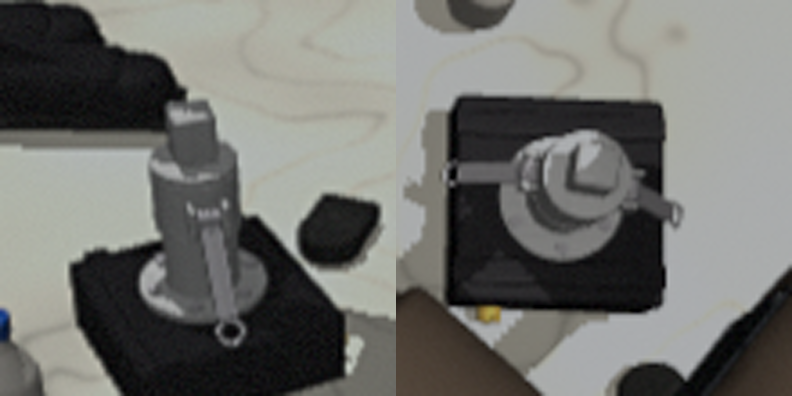

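Picture j: the cap is upright on the shoulder and both arms are down, with ring ends at crop (452,175) and (676,212) against predictions of (460,175) and (671,211) for the bar ends at the stops. The robot is clear, so I'm handing in.

```bash
python3 -c "
from station import *
print(job_done())"
```

```text
the job is handed in; nothing more can be done
None
```

The cap is on the neck, fully home and bedded with a push of about 20 N; both cam arms were then pressed down to their stops one after the other, and I handed the job in at about 31 s of the 72 s limit with the gripper clear.

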